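# Release the filter slide of the paint bench's fume extractor

## Task

On the painting bench, take the pin tool from its stand and use it to press down the release button at the bottom of the square well in the fume extractor's filter slide. Keep the button pressed with the pin while you push the slide out of the housing, nearly as far as it goes, then lift the pin out and hang the tool upright back in the same hole of the stand.

Things in the scene. Friction and masses are not known exactly. Their poses are not given: they have to be found in the camera images.
- pin_tool: Upright in a fixed wooden stand (top 55 mm high, holes 20 mm wide, 75 mm apart) beside a ball-handled tool and a slim brush (tops 116, 135 mm). Origin: lower tip, 10 mm above the table as it hangs; z up. Steel pin 8 mm dia, 45 mm long; flat collar 36 mm dia, 4 thick, rests on the stand; straight round wood handle 22 mm dia, from 49 to 111 mm above the tip. 70 g. Which hole varies.
- well (a point): Centre of the mouth of a square well, 26 x 26 mm, in the top of the filter slide's white grip block (66 x 70 mm, top 60 mm above the table); moves with the slide. z up; -x is the way the slide comes out; y across. A steel button fills the well's bottom, its top 14 mm below the mouth. The well's walls are part of the slide: a pin in it pushes the slide along.
- filter_slide (a joint): How far the slide has come out of the extractor, m: 0 in, 0.065 at its stop. The extractor is a grey box 200 x 180 mm, 95 mm high, fixed; its front is 37 mm from the well's centre at 0. The slide runs level along -x of well with about 2 N of friction and stays where it is left. While the button is up a catch holds it below 0.003.
- release_button (a joint): How far the button in the well is pressed straight down, m: 0 up, 0.007 fully down; a spring pushes it up with 1.5 N, rising to 5 N fully down. The slide is free when it is pressed by more than 0.005. It moves with the slide. Once the slide is 0.015 out, the button may come up without the slide going back.

How it is judged (in metres and radians):
On the way, in this order (a step that is already met when the one before it is completed fails the run):
1. the pin is in the well and holds the button down, the slide still in (value of joint release_button above 0.0045 m and value of joint filter_slide below 0.01 m and z of pin_tool in the frame of well below -0.012 m and horizontal distance between pin_tool and well below 0.018 m), for 0.02 s.
2. the slide has been pushed out by 40 mm with the pin still in the well holding the button down (value of joint release_button above 0.002 m and value of joint filter_slide above 0.04 m and z of pin_tool in the frame of well below -0.012 m and horizontal distance between pin_tool and well below 0.018 m), for 0.02 s.
At the end, for the whole second after the job is handed in: the filter slide is out by more than 40 mm of its 65 mm, and the pin tool hangs upright (within 10 degrees), at rest, in the hole it came from (within 16 mm of where it started) (value of joint filter_slide above 0.04 m and distance of pin_tool from where it was at the start of the episode below 0.016 m and angle between pin_tool's own z axis and vertical below 0.17 rad and linear speed of pin_tool below 0.02 m/s); the robot touches nothing.
It also fails if it takes over 48 s, if anything falls off the work surface, if the arm or the gripper's body presses on something with over 40 N, if the wrist force passes 120 N, or if a joint passes its speed limit or range.

## Robot

A 6-joint arm with a two-finger parallel gripper is mounted at the origin on the work surface. World frame = base frame: x ahead of the robot, y to its left, z up, the work surface at z = 0. Lengths are in mm, angles in rad, forces in N, time in s.
With the tool pointing down it reaches from about 350 to 875 mm from the base axis. Payload 4.2 kg.
Tool frame: the origin (TCP) lies between the finger pads; the fingertips stand 17 mm ahead of it and the grasp point (between the pads) lies 2 mm behind it; z points along the fingers, y is the line along which they close (so a half turn about z gives the same grasp; the last joint's range is limited). The gripper opens to 85 mm and grips with 20 to 120 N. Pads are 22 mm wide; open, the fingers measure 114 mm over their backs; the gripper's body (76 mm by 85 mm) begins 54 mm behind the grasp point. The pads swing forward as they close: fully open they stand 13 mm farther back than shut.
Start: joints at [1.528, 0.385, 0.008, 0, -1.194, -0.259], TCP at [185.742, 596.74, 248.312] pointing down, gripper open.
Joint ranges: [-3.14, 3.14], [-1.21, 2.06], [-1.07, 1.41], [-3.16, 2.05], [-2.99, -0.16], [-3.1, 3.1]. Speed limits (rad/s): [2.79, 2.79, 3.14, 3.14, 3.14, 3.14].

## Interface

Orientations are given as a unit quaternion [x, y, z, w].
In Python, from bench import arm gives the robot as it stands.
- The arm moves only by the tool nudge_tcp, called after "Call:" as name([rows], argument=value, ...), one row to a line, values as JSON. Schema: {"type":"object","properties":{"offsets":{"type":"array","items":{"type":"array","items":{"type":"array","items":{"type":"number"},"minItems":6,"maxItems":6},"minItems":1,"maxItems":10},"minItems":1,"maxItems":1},"aperture":{"type":"number"},"only":{"type":"string"},"quiet":{"type":"boolean"},"lines":{"type":"string"}},"required":["offsets"],"additionalProperties":false}. offsets is a list that holds a single list of rows (three levels of brackets), with 1 to 10 rows, each of 6 numbers: dx, dy, dz in units of 100 mm, then a rotation vector rx, ry, rz in units of 0.25 rad; each row is the pose to reach, as a shift and turn from the pose commanded when the call began, along the tool's axes at that moment; what a row does not reach only later rows make up. A row lasts 1/10 s, in which the tool goes at most 50 mm and 0.15 rad, less where a joint would pass 70% of its speed; a pose out of reach is approached as far as the arm can. aperture is the finger opening in mm, set as the call begins (left out keeps the last). The fingers move at their own pace and stop on an object; the grip force is fixed at half the most. Time passes only in rows, so rows that do not move let the fingers close. The tool returns the time, the measured TCP pose, the force, the opening and the grip force at its end. only (a regular expression) keeps the lines of the reply that match it, lines (a string "A,B") keeps lines A to B, and quiet returns only ok. Input that does not fit is refused with a message, and nothing moves.
- arm.read_state(): the state, without advancing time (a new reading comes with each control period).
- arm.get_image(name): name is "scene" or "top"; returns the picture (400x640x3 uint8, blue, green, red); there is no depth.
- arm.get_calibration(name): a dict with "K" (3x3 intrinsics, pixels), "rvec" (rotation vector, rad) and "tvec" (3), from world to camera coordinates, as OpenCV has them. Camera axes: x right, y down, z forward; pixel columns grow to the right and rows downward; lengths in mm; the calibration is good to about 2 mm. A picture is of the moment at which its call begins. get_calibration takes no time and is no camera call.
- arm.job_done(): hands the job in; it is judged then, once.
The state is a dict: "clock": time; "joints": joint angles; "joint_vel": joint speeds; "joint_efforts": joint torques, N m; "position": TCP position; "ee_rot": TCP orientation; "contact_force": force on the tool from outside, world axes, zero at the start; "wrist_torque": the same for the moment, N m; "gripper_width": finger opening in mm; "grasp_force": force on a finger pad.
Only numpy, scipy, OpenCV 4.12 (cv2) and the standard library are available. Lean on these libraries where they do the work, as an engineer would, in place of code of your own. Each camera call takes 0.05 s, during which the arm holds its last target. There are 200 camera calls.

## Working session

There is one attempt and no reset: what is moved stays moved. The work goes in short steps, Python scripts to look and compute and a tool call to move; the robot and the scene stay as the last step left them, time stands still between calls to the robot, and variables do not carry over. Pictures are saved under pics/ and viewed, at most 10 in all, crops included, and the job is handed in when it is done.

```bash
ls; mkdir -p pics; python3 - <<'E'
from bench import arm
import cv2
for n in("scene","top"):
    cv2.imwrite(f"pics/{n}0.png",arm.get_image(n)); c=arm.get_calibration(n); print(n,c)
s=arm.read_state(); print(s)
E
```

```text
bench.py
pics
scene {'K': array([[405.87210248,   0.        , 318.31096803],
       [  0.        , 405.87210248, 193.38968992],
       [  0.        ,   0.        ,   1.        ]]), 'rvec': array([ 2.40375503,  0.93020015, -0.28103069]), 'tvec': array([-432.11713745, -317.91618392, 1195.26944554])}
top {'K': array([[388.97219223,   0.        , 318.56827863],
       [  0.        , 388.97219223, 201.9791774 ],
       [  0.        ,   0.        ,   1.        ]]), 'rvec': array([ 2.15257977, -2.21244554,  0.13914665]), 'tvec': array([-30.38751048, 625.16839078, 950.21850891])}
{'clock': 0.1, 'joints': array([ 1.52762515e+00,  3.85476152e-01,  6.73302644e-03, -4.23609228e-04,
       -1.19400161e+00, -2.58597144e-01]), 'joint_vel': array([ 0.00168221, -0.00113331,  0.00373346,  0.00320473,  0.00024893,
        0.00046849]), 'joint_efforts': array([ 5.64174866e-05, -3.93320489e+01,  1.88929331e+01,  4.19785470e+00,
       -2.58245695e-03,  7.37031769e-06]), 'position': array([185.59660923, 596.28339941, 247.32321769]), 'ee_rot': array([ 9.88626330e-01, -1.50389470e-01, -9.09977862e-05,  9.89721471e-04]), 'contact_force': array([ 0.77592629,  0.09750477, -0.18391984]), 'wrist_torque': array([0.01686199, 0.04941133, 0.04363328]), 'grasp_force': 0.0, 'gripper_width': 85.2360851124339}
```

View pics/scene0.png

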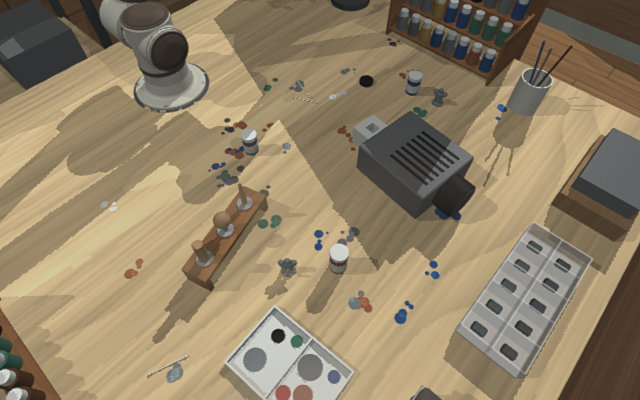

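View pics/top0.png

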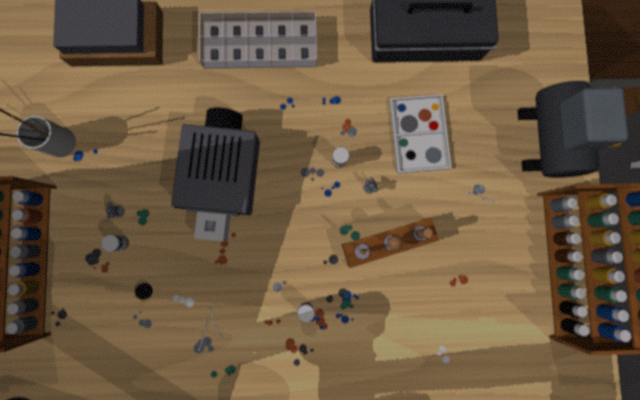

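The slide's grip block is at about (211,226) in the top view. The rack holds three tools, at about (362,251), (393,241) and (425,233). I'll enlarge both areas next.

```bash
python3 - <<'E'
import cv2,numpy as np
s=cv2.imread("pics/scene0.png");t=cv2.imread("pics/top0.png")
r=lambda im,x,y,w,h,k:cv2.resize(im[y:y+h,x:x+w],None,fx=k,fy=k,interpolation=cv2.INTER_CUBIC)
a=np.hstack([r(s,175,170,100,125,4),r(s,330,100,100,125,4)])
b=np.hstack([r(t,335,205,110,75,4),r(t,170,195,85,75,4)])
cv2.imwrite("pics/c1.png",a);cv2.imwrite("pics/c2.png",b)
E
```

```text
(no output)
```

View pics/c1.png

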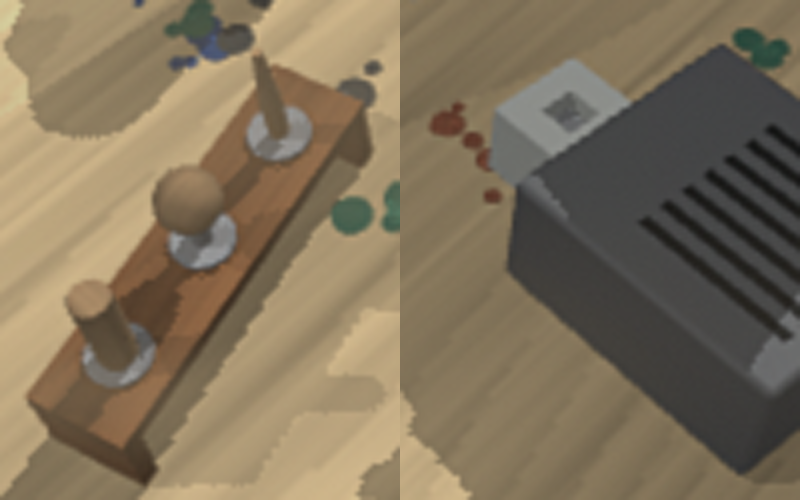

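View pics/c2.png

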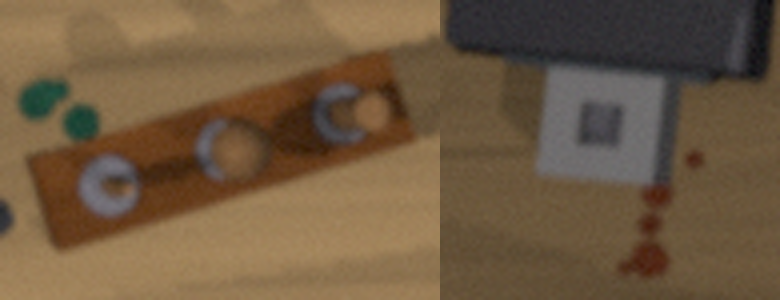

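The pin tool is the straight handle at the lower left of the scene view: handle top at (197.5,244.7), collar at (204.7,258.2). In the top view these are at (428,232.5) and (421.5,233.3). The well is at (372.5,128) in the scene view and (210,226) in the top view.

```bash
cat > h.py <<'E'
import numpy as np,cv2
from bench import arm
from scipy.spatial.transform import Rotation as R
C={n:arm.get_calibration(n) for n in("scene","top")}
def plane(n,uv,z):
    c=C[n];M=cv2.Rodrigues(c["rvec"])[0];d=M.T@np.linalg.solve(c["K"],[*uv,1]);o=-M.T@c["tvec"].ravel()
    return (o+d*(z-o[2])/d[2])[:2]
def proj(n,p):
    c=C[n];return cv2.projectPoints(np.float64([p]),c["rvec"],c["tvec"],c["K"],None)[0].ravel()
def to_tool(p):  # world target -> shift in tool axes
    s=arm.read_state();return R.from_quat(s["ee_rot"]).inv().apply(np.array(p)-s["position"])
E
python3 - <<'E'
from h import *
f=lambda x,y,ox,oy:((x+.5)/4-.5+ox,(y+.5)/4-.5+oy)
print("handle",plane("scene",f(90,299,175,170),121),plane("top",f(372,110,335,205),121))
print("collar",plane("scene",f(119,353,175,170),59),plane("top",f(346,113,335,205),59))
print("brush",plane("scene",f(280,132,175,170),59),plane("top",f(109,186,335,205),59))
w=plane("scene",f(170,112,330,100),60),plane("top",f(160,124,170,195),60);print("well",w)
print("block corners scene",[plane("scene",f(x,y,330,100),60).round(1) for x,y in((94,113),(172,58),(230,104))])
T=lambda x,y:plane("top",f(x-440,y,170,195),60)
q=[T(*p) for p in((547,68),(537,176),(657,186),(668,72))];print("top",np.round(q,1))
d=lambda a,b:np.degrees(np.arctan2(*(b-a)[::-1]))
print("out dir",d(q[0],q[1]),d(q[3],q[2]),"y",d(q[1],q[2]))
a=plane("top",(180,124),95),plane("top",(173,208),95),plane("top",(246,214),95),plane("top",(259,134),95);print("box",np.round(a,1),d(a[0],a[1]),d(a[1],a[2]),d(a[3],a[2]))
E
```

```text
handle [ 539.16227362 -293.47139614] [ 539.18423083 -293.04765802]
collar [ 538.22220756 -293.48839571] [ 538.70863194 -295.99614003]
brush [ 499.25497225 -149.11654869] [ 498.61605195 -148.55818082]
well (array([569.87306587, 216.98845727]), array([570.68671017, 218.54164436]))
block corners scene [array([535.1, 184.1]), array([541.7, 255. ]), array([593.7, 247.9])]
top [[605.5 250.4]
 [540.4 256.2]
 [532.4 184.4]
 [601.1 177.5]]
out dir 174.90173749991 174.23007428327043 y -96.40342994635981
box [[813.5 279.8]
 [612.5 294.6]
 [593.9 125.1]
 [785.   92.2]] 175.77576078253276 -96.26505405522819 170.22899909557182
```

```bash
python3 - <<'E'
from h import *
print(to_tool((539,-293.5,200)).round(1), to_tool((350,170,230)).round(1))
E
```

```text
[602.  744.4  48.9] [283.7 358.1  18.1]
```
Do full target over 2 calls. First: target 284 358 18, 1.18 rot. Distance 457 → 10 rows.

The rows are not in the units I measure in: shifts go in units of 100 mm and turns go in units of 0.25 rad. I convert before sending: 358 mm is 3.58, 284 mm is 2.84, 1.18 rad is 4.72.

Call:
nudge_tcp([
  [[2.84, 3.58, 0.18, 0, 0, 4.72], [2.84, 3.58, 0.18, 0, 0, 4.72], [2.84, 3.58, 0.18, 0, 0, 4.72], [2.84, 3.58, 0.18, 0, 0, 4.72], [2.84, 3.58, 0.18, 0, 0, 4.72], [2.84, 3.58, 0.18, 0, 0, 4.72], [2.84, 3.58, 0.18, 0, 0, 4.72], [2.84, 3.58, 0.18, 0, 0, 4.72], [2.84, 3.58, 0.18, 0, 0, 4.72], [2.84, 3.58, 0.18, 0, 0, 4.72]],
], aperture=60)

```text
clock: 1.1
position: [350.4, 166.2, 229.7]
ee_rot: [0.736, -0.677, -0.0, 0.001]
contact_force: [0.4, 0.1, 0.1]
gripper_width: 60.1
grasp_force: 0.0
```

```bash
python3 - <<'E'
from h import *
s=arm.read_state();print(s["joints"].round(2),R.from_quat(s["ee_rot"]).as_matrix().round(3));print(to_tool((539,-293.5,200)).round(1))
E
```

```text
[ 0.87 -0.02 -0.55 -0.   -1.04 -0.78] [[ 0.083 -0.997 -0.002]
 [-0.997 -0.083 -0.001]
 [ 0.001  0.002 -1.   ]]
[ 473.8 -149.8   30. ]
```

To row units: 474 mm is 4.74, -150 mm is -1.5.

Call:
nudge_tcp([
  [[4.74, -1.5, 0.3, 0, 0, 0], [4.74, -1.5, 0.3, 0, 0, 0], [4.74, -1.5, 0.3, 0, 0, 0], [4.74, -1.5, 0.3, 0, 0, 0], [4.74, -1.5, 0.3, 0, 0, 0], [4.74, -1.5, 0.3, 0, 0, 0], [4.74, -1.5, 0.3, 0, 0, 0], [4.74, -1.5, 0.3, 0, 0, 0], [4.74, -1.5, 0.3, 0, 0, 0], [4.74, -1.5, 0.3, 0, 0, 0]],
])

```text
clock: 2.1
position: [542.7, -290.1, 199.5]
ee_rot: [0.738, -0.675, -0.0, 0.0]
contact_force: [1.2, 1.3, 0.0]
gripper_width: 59.9
grasp_force: 0.0
```

Call:
nudge_tcp([
  [[0, 0, 0, 0, 0, 0], [0, 0, 0, 0, 0, 0]],
])

```text
clock: 2.3
position: [541.9, -288.9, 198.7]
ee_rot: [0.737, -0.676, -0.001, 0.0]
contact_force: [0.5, -0.4, 0.4]
gripper_width: 60.1
grasp_force: 0.0
```

```bash
python3 - <<'E'
from h import *
print(to_tool((539,-293.5,91)).round(1))
E
```

```text
[  4.4   3.  107.7]
```

To row units: 107.5 mm is 1.075, 98 mm is 0.98.

Call:
nudge_tcp([
  [[0.04, 0.03, 0.4, 0, 0, 0], [0.04, 0.03, 0.75, 0, 0, 0], [0.04, 0.03, 0.98, 0, 0, 0], [0.04, 0.03, 1.075, 0, 0, 0], [0.04, 0.03, 1.075, 0, 0, 0], [0.04, 0.03, 1.075, 0, 0, 0]],
])

```text
clock: 2.9
position: [540.4, -292.2, 94.3]
ee_rot: [0.738, -0.674, 0.001, -0.0]
contact_force: [-0.1, -0.8, 0.8]
gripper_width: 60.1
grasp_force: 0.0
```

Call:
nudge_tcp([
  [[0, 0, 0, 0, 0, 0], [0, 0, 0, 0, 0, 0], [0, 0, 0, 0, 0, 0], [0, 0, 0, 0, 0, 0], [0, 0, 0, 0, 0, 0], [0, 0, 0, 0, 0, 0]],
], aperture=10)

```text
clock: 3.5
position: [540.1, -292.8, 94.1]
ee_rot: [0.738, -0.675, 0.001, -0.0]
contact_force: [-0.4, 0.6, 5.8]
gripper_width: 20.4
grasp_force: 58.5
```

```bash
python3 - <<'E'
from h import *
s=arm.get_image("scene")[160:310,150:300];t=arm.get_image("top")[170:320,340:490]
cv2.imwrite("pics/g1.png",cv2.resize(np.hstack([s,t]),None,fx=2.6,fy=2.6,interpolation=cv2.INTER_CUBIC))
E
```

```text
(no output)
```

View pics/g1.png

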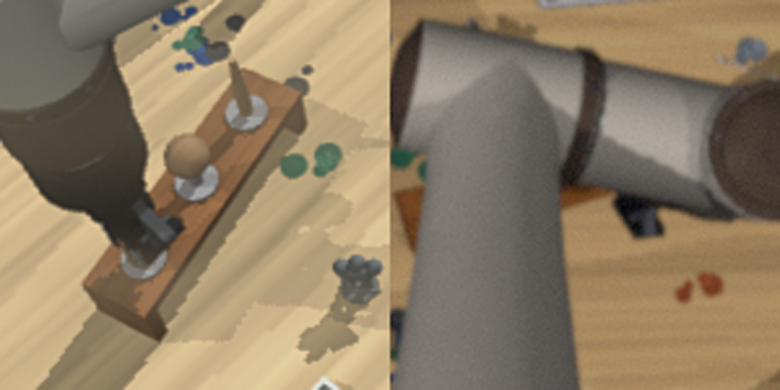

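The grasp worked: the fingers closed on the handle at 20.4 mm opening with 58 N. Next I'll lift the tool and check how the pin sits relative to the TCP.

Call:
nudge_tcp([
  [[0, 0, -0.1, 0, 0, 0], [0, 0, -0.3, 0, 0, 0], [0, 0, -0.7, 0, 0, 0], [0, 0, -1.1, 0, 0, 0], [0, 0, -1.4, 0, 0, 0], [0, 0, -1.4, 0, 0, 0]],
])

```text
clock: 4.2
position: [541.5, -293.6, 238.8]
ee_rot: [0.738, -0.675, 0.005, -0.002]
contact_force: [0.4, 0.3, 0.0]
gripper_width: 20.6
grasp_force: 58.7
```

```bash
python3 - <<'E'
from h import *
print(to_tool((571,216,200)).round(1))
E
```

```text
[-505.1  -74.6   37. ]
```

Call:
nudge_tcp([
  [[-5.05, -0.75, 0, 0, 0, 0], [-5.05, -0.75, 0, 0, 0, 0], [-5.05, -0.75, 0, 0, 0, 0], [-5.05, -0.75, 0, 0, 0, 0], [-5.05, -0.75, 0, 0, 0, 0], [-5.05, -0.75, 0, 0, 0, 0], [-5.05, -0.75, 0, 0, 0, 0], [-5.05, -0.75, 0, 0, 0, 0], [-5.05, -0.75, 0, 0, 0, 0], [-5.05, -0.75, 0, 0, 0, 0]],
])

```text
clock: 5.2
position: [567.8, 208.4, 232.1]
ee_rot: [0.738, -0.675, -0.0, 0.001]
contact_force: [0.6, -0.3, -0.6]
gripper_width: 20.5
grasp_force: 58.7
```

Call:
nudge_tcp([
  [[0, 0, 0.2, 0, 0, 0], [0, 0, 0.37, 0, 0, 0], [0, 0, 0.37, 0, 0, 0], [0, 0, 0.37, 0, 0, 0]],
])

```text
clock: 5.6
position: [568.5, 206.3, 195.4]
ee_rot: [0.738, -0.675, -0.0, 0.001]
contact_force: [0.3, -0.3, 0.3]
gripper_width: 20.6
grasp_force: 58.7
```

```bash
python3 - <<'E'
from h import *
s=arm.get_image("scene")[60:180,310:460];t=arm.get_image("top")[160:280,160:310]
cv2.imwrite("pics/g2.png",cv2.resize(np.vstack([s,t]),None,fx=2.5,fy=2.5,interpolation=cv2.INTER_CUBIC) if 0 else cv2.resize(np.hstack([s,t]),None,fx=2.66,fy=2.66,interpolation=cv2.INTER_CUBIC))
st=arm.read_state();p=st["position"];print(p,R.from_quat(st["ee_rot"]).as_matrix()[:,2])
for n in C:print(n,proj(n,[570.3,217.8,60]),proj(n,p-[0,0,84]),proj(n,p-[0,0,35]))
E
```

```text
[569.13085271 206.41104011 196.7826232 ] [ 1.45414958e-03  5.81050774e-04 -9.99998774e-01]
scene [372.45807358 127.5330875 ] [371.60075671 114.69854232] [373.94722144  99.42015815]
top [209.93385835 225.77643159] [209.13270876 225.23682558] [203.36856196 224.30842577]
```

View pics/g2.png

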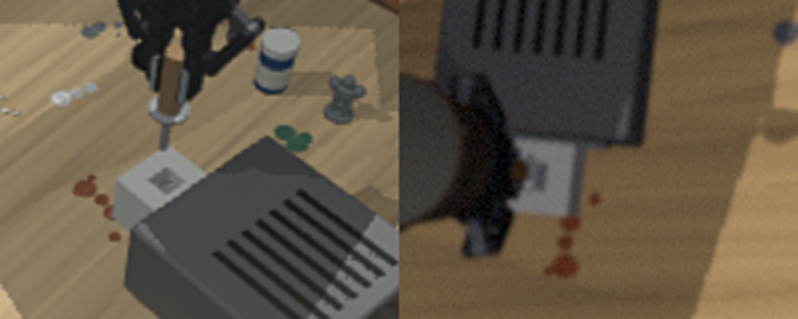

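The pin tip at about (371.5,115.4) in the scene view matches the prediction, so it lies on the TCP axis. I'll now centre over the well and descend to just above the button.

To row units: 35 mm is 0.35, 20 mm is 0.2.

Call:
nudge_tcp([
  [[-0.12, 0, 0, 0, 0, 0], [-0.12, 0, 0, 0, 0, 0], [-0.12, 0, 0.2, 0, 0, 0], [-0.12, 0, 0.35, 0, 0, 0], [-0.12, 0, 0.35, 0, 0, 0], [-0.12, 0, 0.35, 0, 0, 0]],
])

```text
clock: 6.3
position: [567.9, 218.7, 161.3]
ee_rot: [0.738, -0.675, 0.0, -0.0]
contact_force: [0.5, -0.1, -0.8]
gripper_width: 20.5
grasp_force: 58.8
```

```bash
python3 - <<'E'
from h import *
print(arm.read_state()["position"],to_tool((570.3,217.8,133)).round(1))
E
```

```text
[567.86797472 218.72136277 161.34676841] [ 1.1 -2.3 28.3]
```

Call:
nudge_tcp([
  [[0.01, -0.02, 0.1, 0, 0, 0], [0.01, -0.02, 0.2, 0, 0, 0], [0.01, -0.02, 0.28, 0, 0, 0], [0.01, -0.02, 0.28, 0, 0, 0], [0.01, -0.02, 0.28, 0, 0, 0]],
])

```text
clock: 6.8
position: [569.6, 217.6, 132.5]
ee_rot: [0.738, -0.675, 0.0, 0.0]
contact_force: [0.1, 0.4, -0.5]
gripper_width: 20.6
grasp_force: 58.8
```

```bash
python3 - <<'E'
from h import *
t=arm.get_image("scene")[80:180,320:440]
cv2.imwrite("pics/g3.png",cv2.resize(t,None,fx=5,fy=5,interpolation=cv2.INTER_CUBIC))
s=arm.read_state();print(s["position"],s["contact_force"])
E
```

```text
[569.83390093 217.82105494 132.91698817] [ 0.53764296 -0.1190519  -0.97415757]
```

View pics/g3.png

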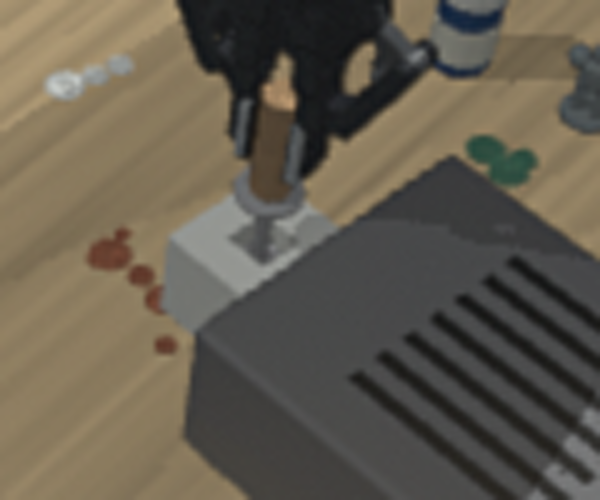

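The pin is inside the well mouth at crop (265,245), roughly centred. I'll press in small steps and watch the force.

To row units: 6 mm is 0.06, 3 mm is 0.03.

Call:
nudge_tcp([
  [[0, 0, 0.03, 0, 0, 0], [0, 0, 0.06, 0, 0, 0], [0, 0, 0.06, 0, 0, 0], [0, 0, 0.06, 0, 0, 0]],
])

```text
clock: 7.25
position: [570.1, 218.0, 127.4]
ee_rot: [0.738, -0.675, 0.0, -0.001]
contact_force: [0.1, 0.5, 1.6]
gripper_width: 20.5
grasp_force: 58.6
```

Call:
nudge_tcp([
  [[0, 0, 0.015, 0, 0, 0], [0, 0, 0.03, 0, 0, 0], [0, 0, 0.03, 0, 0, 0], [0, 0, 0.03, 0, 0, 0]],
])

```text
clock: 7.65
position: [570.1, 218.0, 124.2]
ee_rot: [0.738, -0.675, 0.0, -0.001]
contact_force: [1.0, -0.7, 3.1]
gripper_width: 20.7
grasp_force: 58.7
```

Call:
nudge_tcp([
  [[0, 0, 0.01, 0, 0, 0], [0, 0, 0.01, 0, 0, 0], [0, 0, 0.01, 0, 0, 0]],
])

```text
clock: 7.95
position: [570.0, 217.9, 123.1]
ee_rot: [0.738, -0.675, 0.0, -0.001]
contact_force: [0.3, 1.5, 4.7]
gripper_width: 20.7
grasp_force: 58.8
```

Call:
nudge_tcp([
  [[0, 0, 0.01, 0, 0, 0], [0, 0, 0.01, 0, 0, 0], [0, 0, 0.01, 0, 0, 0]],
])

```text
clock: 8.25
position: [570.0, 218.0, 122.7]
ee_rot: [0.738, -0.675, 0.0, -0.001]
contact_force: [0.1, 0.1, 6.6]
gripper_width: 20.7
grasp_force: 59.1
```

The button is at its bottom (6.6 N, no further travel). Now I'll push the slide out.

Call:
nudge_tcp([
  [[-0.008, 0.04, 0, 0, 0, 0], [-0.015, 0.08, 0, 0, 0, 0], [-0.023, 0.12, 0, 0, 0, 0], [-0.03, 0.16, 0, 0, 0, 0], [-0.038, 0.2, 0, 0, 0, 0], [-0.038, 0.2, 0, 0, 0, 0]],
])

```text
clock: 8.85
position: [549.9, 220.3, 122.7]
ee_rot: [0.738, -0.675, 0.0, -0.001]
contact_force: [0.6, 0.5, 6.5]
gripper_width: 20.6
grasp_force: 58.9
```

Call:
nudge_tcp([
  [[-0.015, 0.08, 0, 0, 0, 0], [-0.03, 0.16, 0, 0, 0, 0], [-0.045, 0.24, 0, 0, 0, 0], [-0.06, 0.32, 0, 0, 0, 0], [-0.072, 0.38, 0, 0, 0, 0], [-0.072, 0.38, 0, 0, 0, 0], [-0.072, 0.38, 0, 0, 0, 0]],
])

```text
clock: 9.55
position: [510.9, 224.4, 122.6]
ee_rot: [0.738, -0.675, -0.0, -0.001]
contact_force: [-0.4, 1.3, 7.2]
gripper_width: 21.0
grasp_force: 59.2
```

To row units: 5 mm is 0.05, 2.5 mm is 0.025.

Call:
nudge_tcp([
  [[-0.005, 0.025, 0, 0, 0, 0], [-0.009, 0.05, 0, 0, 0, 0], [-0.009, 0.05, 0, 0, 0, 0]],
])

```text
clock: 9.85
position: [506.5, 225.0, 122.7]
ee_rot: [0.738, -0.675, 0.0, -0.002]
contact_force: [1.9, 2.4, 6.4]
gripper_width: 21.0
grasp_force: 59.0
```

```bash
python3 - <<'E'
from h import *
t=arm.get_image("scene")[80:180,300:420]
cv2.imwrite("pics/g4.png",cv2.resize(t,None,fx=5,fy=5,interpolation=cv2.INTER_CUBIC))
E
```

```text
(no output)
```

View pics/g4.png

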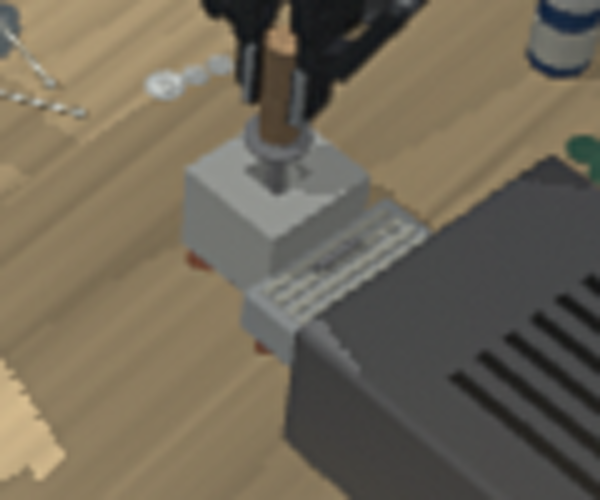

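The slide is well out, with its left front corner at about (337,115) in the full image. I'll measure the travel, then back the pin off the wall and lift it.

```bash
python3 - <<'E'
from h import *
d=plane("scene",(336.7,114.7),60)-np.array([535.1,184.1]);print(d, d@[-.995,.099])
E
```

```text
[-60.57839058   6.83033728] 60.951702019263465
```

Call:
nudge_tcp([
  [[0.007, -0.04, 0, 0, 0, 0], [0.007, -0.04, 0, 0, 0, 0], [0.007, -0.04, -0.1, 0, 0, 0], [0.007, -0.04, -0.3, 0, 0, 0], [0.007, -0.04, -0.7, 0, 0, 0], [0.007, -0.04, -1.1, 0, 0, 0], [0.007, -0.04, -1.2, 0, 0, 0], [0.007, -0.04, -1.2, 0, 0, 0]],
])

```text
clock: 10.7
position: [509.2, 223.4, 242.7]
ee_rot: [0.738, -0.675, -0.0, -0.0]
contact_force: [0.4, 0.2, -0.4]
gripper_width: 20.4
grasp_force: 58.7
```

```bash
python3 - <<'E'
from h import *
print(to_tool((540.1,-292.8,240)).round(1))
E
```

```text
[516.9  14.9   2.2]
```

Call:
nudge_tcp([
  [[5.17, 0.15, 0, 0, 0, 0], [5.17, 0.15, 0, 0, 0, 0], [5.17, 0.15, 0, 0, 0, 0], [5.17, 0.15, 0, 0, 0, 0], [5.17, 0.15, 0, 0, 0, 0], [5.17, 0.15, 0, 0, 0, 0], [5.17, 0.15, 0, 0, 0, 0], [5.17, 0.15, 0, 0, 0, 0], [5.17, 0.15, 0, 0, 0, 0], [5.17, 0.15, 0, 0, 0, 0]],
])

```text
clock: 11.7
position: [537.8, -276.7, 238.6]
ee_rot: [0.738, -0.675, -0.003, 0.001]
contact_force: [2.1, 0.3, -0.6]
gripper_width: 20.8
grasp_force: 58.7
```

Call:
nudge_tcp([
  [[0.18, 0, 0, 0, 0, 0], [0.18, 0, 0, 0, 0, 0], [0.18, 0, 0, 0, 0, 0]],
])

```text
clock: 12.0
position: [540.2, -292.7, 239.6]
ee_rot: [0.738, -0.675, -0.002, 0.001]
contact_force: [-0.3, 0.2, -0.3]
gripper_width: 20.4
grasp_force: 58.7
```

```bash
python3 - <<'E'
from h import *
print(to_tool((540.1,-292.8,152)).round(1))
E
```

```text
[ 0.3 -0.2 87.6]
```

To row units: 87 mm is 0.87, 78 mm is 0.78.

Call:
nudge_tcp([
  [[0, 0, 0.2, 0, 0, 0], [0, 0, 0.5, 0, 0, 0], [0, 0, 0.78, 0, 0, 0], [0, 0, 0.87, 0, 0, 0], [0, 0, 0.87, 0, 0, 0], [0, 0, 0.87, 0, 0, 0]],
])

```text
clock: 12.6
position: [542.3, -292.9, 156.1]
ee_rot: [0.738, -0.674, 0.001, -0.0]
contact_force: [-0.2, -0.5, 0.3]
gripper_width: 20.6
grasp_force: 58.7
```

```bash
python3 - <<'E'
from h import *
t=arm.get_image("scene")[190:290,160:280]
cv2.imwrite("pics/g5.png",cv2.resize(t,None,fx=5,fy=5,interpolation=cv2.INTER_CUBIC))
p=arm.read_state()["position"];print(p,(proj("scene",p-[0,0,84])-[160,190])*5,(proj("scene",[540,-293,55])-[160,190])*5)
E
```

```text
[ 542.51248731 -293.15718778  156.59344253] [221.43881299 331.05467676] [227.86876848 345.41737544]
```

View pics/g5.png

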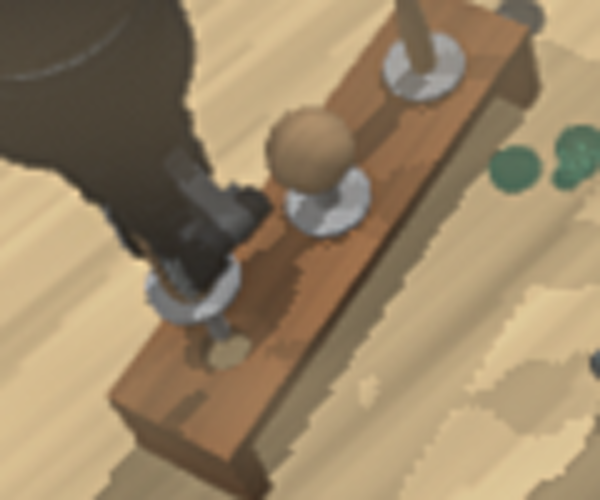

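The hole is at about crop (224,350), against a predicted (228,345), and the pin tip at about (222,335) is right above it. I'll correct x by 2 mm and lower the tool.

```bash
python3 - <<'E'
from h import *
print(to_tool((539.8,-293,131)).round(1))
E
```

```text
[-0.4  2.8 25.6]
```

Call:
nudge_tcp([
  [[0, 0.025, 0.08, 0, 0, 0], [0, 0.025, 0.16, 0, 0, 0], [0, 0.025, 0.25, 0, 0, 0], [0, 0.025, 0.25, 0, 0, 0], [0, 0.025, 0.25, 0, 0, 0]],
])

```text
clock: 13.15
position: [538.8, -293.7, 129.3]
ee_rot: [0.738, -0.675, -0.0, 0.0]
contact_force: [-0.4, -0.4, -0.8]
gripper_width: 21.0
grasp_force: 58.7
```

To row units: 32 mm is 0.32, 27 mm is 0.27.

Call:
nudge_tcp([
  [[0, -0.01, 0.08, 0, 0, 0], [0, -0.01, 0.18, 0, 0, 0], [0, -0.01, 0.27, 0, 0, 0], [0, -0.01, 0.32, 0, 0, 0], [0, -0.01, 0.32, 0, 0, 0], [0, -0.01, 0.32, 0, 0, 0]],
])

```text
clock: 13.75
position: [540.0, -293.6, 97.7]
ee_rot: [0.738, -0.675, 0.0, 0.0]
contact_force: [-0.8, -0.4, -1.2]
gripper_width: 20.7
grasp_force: 58.7
```

Call:
nudge_tcp([
  [[0, 0, 0.015, 0, 0, 0], [0, 0, 0.015, 0, 0, 0], [0, 0, 0.015, 0, 0, 0]],
])

```text
clock: 14.05
position: [540.0, -293.5, 96.6]
ee_rot: [0.738, -0.675, 0.0, -0.0]
contact_force: [-1.1, -0.8, -0.9]
gripper_width: 20.3
grasp_force: 58.7
```

To row units: 1.5 mm is 0.015.

Call:
nudge_tcp([
  [[0, 0, 0.015, 0, 0, 0], [0, 0, 0.015, 0, 0, 0], [0, 0, 0.015, 0, 0, 0]],
])

```text
clock: 14.35
position: [539.9, -293.5, 94.8]
ee_rot: [0.738, -0.675, -0.0, 0.0]
contact_force: [0.7, -0.1, -0.5]
gripper_width: 20.6
grasp_force: 58.7
```

Call:
nudge_tcp([
  [[0, 0, 0.015, 0, 0, 0], [0, 0, 0.015, 0, 0, 0], [0, 0, 0.015, 0, 0, 0]],
])

```text
clock: 14.65
position: [540.1, -293.6, 94.1]
ee_rot: [0.738, -0.675, 0.0, -0.0]
contact_force: [-1.7, 1.2, 4.8]
gripper_width: 20.6
grasp_force: 59.1
```

The collar is seated at 4.8 N, at the original height. I'll release and retreat.

Call:
nudge_tcp([
  [[0, 0, 0, 0, 0, 0], [0, 0, 0, 0, 0, 0], [0, 0, 0, 0, 0, 0], [0, 0, 0, 0, 0, 0], [0, 0, 0, 0, 0, 0]],
], aperture=60)

```text
clock: 15.15
position: [539.9, -293.5, 93.1]
ee_rot: [0.738, -0.675, -0.0, 0.0]
contact_force: [0.4, 0.6, 0.4]
gripper_width: 59.7
grasp_force: 0.0
```

Call:
nudge_tcp([
  [[0, 0, -0.1, 0, 0, 0], [0, 0, -0.4, 0, 0, 0], [0, 0, -0.8, 0, 0, 0], [0, 0, -1.2, 0, 0, 0], [0, 0, -1.6, 0, 0, 0], [0.4, 0, -1.6, 0, 0, 0], [0.9, 0, -1.6, 0, 0, 0], [1.3, 0, -1.6, 0, 0, 0], [1.3, 0, -1.6, 0, 0, 0], [1.3, 0, -1.6, 0, 0, 0]],
])

```text
clock: 16.15
position: [551.0, -423.7, 253.1]
ee_rot: [0.737, -0.676, -0.0, -0.0]
contact_force: [0.7, 0.3, 0.3]
gripper_width: 60.3
grasp_force: 0.0
```

```bash
python3 - <<'E'
from h import *
t=arm.get_image("scene")[90:290,160:400]
cv2.imwrite("pics/g6.png",cv2.resize(t,None,fx=3,fy=3,interpolation=cv2.INTER_CUBIC))
E
```

```text
(no output)
```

View pics/g6.png

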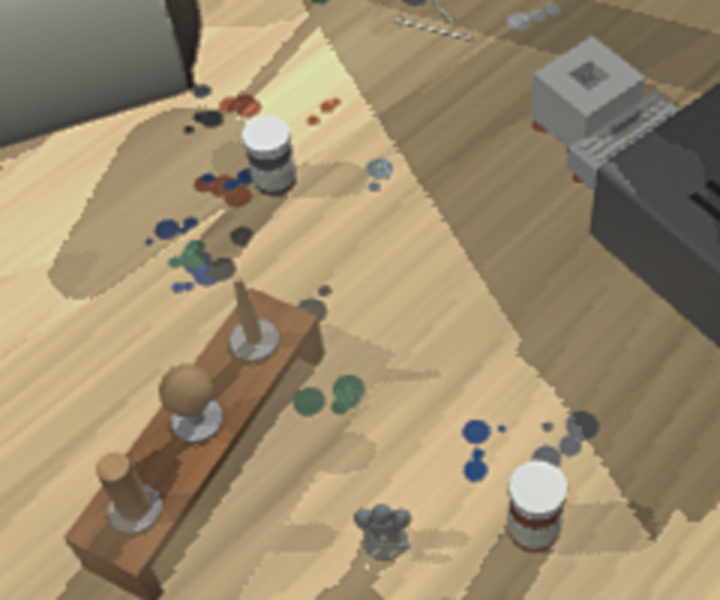

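The pin tool stands upright in its original hole, with the handle at crop (120,485) and the collar at (134,508). The slide is still out, with the well at crop (590,73), and the arm is clear of everything.

```bash
python3 -c "
from bench import arm
print(arm.job_done())"
```

```text
the job is handed in; nothing more can be done
None
```

I pressed the button with the pin, pushed the slide out about 60 mm by camera estimate, hung the pin tool upright back in its own hole, and handed the job in at about 16 s; the judge returned no verdict.

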